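One lapping stroke on the fine plate

ROBOT

A 6-joint arm with a two-finger parallel gripper is mounted at the origin on a cart in front of the work surface, level with it; the furniture and walls round the work are solid. World frame = base frame: x ahead of the robot, y to its left, z up, the work surface at z = 0. Lengths are in mm, angles in rad, forces in N, time in s.
With the tool pointing down it reaches from about 325 to 850 mm from the base axis. Payload 15.5 kg.
Tool frame: the origin (TCP) lies at the very end of the fingers, on their centre line; the grasp point (between the pads) lies 19 mm behind it (r.hold_point_z is the distance from the TCP to the grasp point, in mm); z points along the fingers, y is the line along which they close (so a half turn about z gives the same grasp; the last joint's range is limited). The gripper opens to 91 mm and grips with 3 to 60 N. Pads are 32 mm wide; open, the fingers measure 118 mm over their backs; the gripper's body (76 mm by 178 mm) begins 60 mm behind the grasp point.
Start: joints at [-1.367, 0.494, 1.345, -0, 1.302, -0.096], TCP at [184.582, -597.123, 213.915] pointing down, gripper open.
Joint ranges: [-2.91, 2.91], [-0.82, 2.16], [0.22, 2.67], [-1.22, 4.37], [0.12, 2.79], [-3.08, 3.08]. Speed limits (rad/s): [1.89, 1.89, 2.57, 3.01, 3.01, 3.01].

INTERFACE

Orientations are given as a unit quaternion [w, x, y, z].
In Python, from plant import r gives the robot as it stands. The module is installed in compiled form; this text tells all that it offers.
- The arm moves only by the tool jog_arm, never from a script. Its argument "increments" is one flat list of numbers, 7 for each row, row after row: the shift along the tool's x, y, z normalised to -1 to 1, where 1 is 15 cm, then the turn, a rotation vector about the tool's x, y, z normalised to -1 to 1, where 1 is pi/2 rad, then the gripper's target within -1 to 1 (shut at 1, half-way at 0, fully open at -1). In form: [x, y, z, ax, ay, az, jaw, x, y, z, ax, ay, az, jaw, ...]. A call has 1 to 10 rows; each row shifts and turns the commanded pose from where the row before left it, along the tool's axes as they then stand; what a row does not reach is not made up. A row lasts 1/12 s, in which the tool goes at most 41.7 mm and 7.16 degrees, less where a joint would pass 70% of its speed; a pose out of reach is approached as far as the arm can. A call with a number of a shift or a turn outside -1 to 1 is refused whole. A call with a gripper value outside its range is refused whole. The fingers move at their own pace and stop on an object; "squeeze" is the grip in N (left out, the last holds). Time passes only in rows, so rows that do not move let the fingers close. It gives the time, the measured TCP pose, the force, the opening and the grip force at its end, in the units of the state.
- r.sense(): the state, without advancing time (a new reading comes with each control period).
- r.snapshot(name): name is "scene" or "top" or "wrist"; returns the picture (400x640x3 uint8, blue, green, red); there is no depth.
- r.get_calibration(name): a dict with "fx", "fy", "cx", "cy" (pixels), "R" (3x3) and "t" (3): a world point X has camera coordinates R X + t; the wrist camera has in their place "hand_eye" (4x4, takes a point from camera to tool coordinates, whose origin is the TCP and whose axes are the flange's). Camera axes: x right, y down, z forward; pixel columns grow to the right and rows downward; lengths in mm; the calibration is good to about 2 mm. A picture is of the moment at which its call begins: read the wrist's pose just before it. get_calibration takes no time and is no camera call.
- r.sign_off(): hands the job in; it is judged then, once.
The state is a dict: "time": time; "joint_pos": joint angles; "qvel": joint speeds; "joint_efforts": joint torques, N m; "position": TCP position; "ee_rot": TCP orientation; "wrist_force": force on the tool from outside, world axes, zero at the start; "moment": the same for the moment, N m; "finger_gap": finger opening in mm; "gripper_force": force on a finger pad.
Only numpy, scipy, OpenCV 4.12 (cv2) and the standard library are available. Lean on these libraries where they do the work, as an engineer would, in place of code of your own. Each camera call takes 0.05 s, during which the arm holds its last target. There are 200 camera calls.

TASK

Take the lapping block by its blue handle and give its sample one stroke on the green (fine) plate, not the orange one: set it down at the end with the red dot, press the sprung plate down about half its travel, and slide along the plate's middle to the other end, keeping it pressed all the way without lifting off or bottoming it. Then stand the block upright on its grey mat again and let go.

Things in the scene. Friction and masses are not known exactly. Their poses are not given: they have to be found in the camera images.
- block_center (a point): Loose lapping block, 66 mm high, 0.2 kg, upright on the mat; this point is on its axis, 33 mm above its flat underside. From below: amber round sample 44 mm across, 10 mm thick; aluminium plate 50x50x12 mm; blue handle 24 mm (its x) by 46 mm (its y), from 11 mm below this point to 33 mm above it. Grip across the 24 mm, 13 mm above this point. z up; x ahead of the robot, within 45 degrees.
- fine_stand: Fixed grey base, 190x96x12 mm, of the green plate; origin: centre of its underside, on the worktop. The sprung plate (green, steel face 170x76 mm) has its face 44 mm above the origin at rest. x along its length: red dot at -x, 75 mm from the centre. Stroke: block centre from x = -50 to +50 mm, within 15 mm of the middle line. An equal orange station stands beside it, left or right.
- fine_bed (a joint): How far the green plate is pressed straight down, m: 0 at rest, 0.012 at its stop. Sprung: yields from about 4 N, then 0.7 N per mm (the block's weight alone does not move it). In the stroke about 0.006 (8 N); 0.002 to 0.010 will do.
- coarse_bed (a joint): The same for the orange plate, which is not to be pressed.
- mat: The fixed grey mat on which the block stands, 120 x 120 x 4 mm; the origin is the centre of its underside, its top is 4 mm above the worktop.
Things that resemble listed ones, but are neither listed nor needed, are in the scene too. Of the things that look like the mat, the largest one is meant.

How it is judged (in metres and radians):
On the way, in this order (a step that is already met when the one before it is completed fails the run):
1. the block presses the green plate down at the end with the red dot (x of block_center in the frame of fine_stand between -0.075 and -0.03 m and y of block_center in the frame of fine_stand between -0.02 and 0.02 m and value of joint fine_bed above 0.002 m and contact force between block and fine_stand above 2 N), for 0.1 s.
2. it passes the middle of the plate, pressing (x of block_center in the frame of fine_stand between -0.015 and 0.015 m and y of block_center in the frame of fine_stand between -0.02 and 0.02 m and value of joint fine_bed above 0.002 m and contact force between block and fine_stand above 2 N), for 0.1 s.
3. it reaches the other end, pressing (x of block_center in the frame of fine_stand between 0.035 and 0.075 m and y of block_center in the frame of fine_stand between -0.02 and 0.02 m and value of joint fine_bed above 0.002 m and contact force between block and fine_stand above 2 N), for 0.1 s.
At the end, for the whole second after the job is handed in: After the stroke the block stands upright (within 6 degrees), at rest and released, on the mat, its centre within 45 mm of the mat's centre along each of the mat's axes; both plates are up again (within 1 mm) (x of block_center in the frame of mat between -0.045 and 0.045 m and y of block_center in the frame of mat between -0.045 and 0.045 m and height (world z) of block_center below 0.041 m and angle between block_center's own z axis and vertical below 0.1 rad and linear speed of block below 0.01 m/s and value of joint each of fine_bed, coarse_bed below 0.001 m); the robot touches nothing.
It fails at once if the orange plate is pressed down more than 1.5 mm (value of joint coarse_bed above 0.0015 m).
It fails at once if the green plate is pressed more than 11 mm, onto its stop (value of joint fine_bed above 0.011 m).
It fails at once if the block is lifted off or no longer pressed over the middle of the green plate (within 30 mm of its centre along it, and less than 12 mm above it, with the plate pressed less than 1 mm) (x of block_center in the frame of fine_stand between -0.03 and 0.03 m and y of block_center in the frame of fine_stand between -0.04 and 0.04 m and z of block_center in the frame of fine_stand below 0.089 m and value of joint fine_bed below 0.001 m).
It fails at once if the block is dropped or tipped over (angle between block_center's own z axis and vertical above 0.8 rad).
It also fails if it takes over 54 s, if anything falls off the work surface, if the arm or the gripper's body presses on something with over 40 N, if the wrist force passes 120 N, or if a joint passes its speed limit or range.

## Working session

There is one attempt and no reset: what is moved stays moved. The work goes in short steps, Python scripts to look and compute and a tool call to move; the robot and the scene stay as the last step left them, time stands still between calls to the robot, and variables do not carry over. Pictures are saved under pics/ and viewed, at most 10 in all, crops included, and the job is handed in when it is done.

Besides the shell and the picture viewer there is one more tool, called after "Request:" in YAML: its name, and indented under it one key for each argument. jog_arm: Moves the arm, as the interface text tells. Its arguments: {"type":"object","properties":{"increments":{"type":"array"},"squeeze":{"type":"number"}},"required":["increments"]}

```bash
mkdir -p pics; python3 - <<'E'
from plant import r
import cv2,numpy as np
for n in("top","scene"):
    cv2.imwrite(f"pics/{n}0.png",r.snapshot(n)); c=r.get_calibration(n); print(n,{k:np.round(v,4).tolist() for k,v in c.items()})
s=r.sense(); print(s['time'],s['position'],s['ee_rot'],s['finger_gap'],s['wrist_force'])
E
```

```text
top {'fx': 459.3449, 'fy': 459.3449, 'cx': 320.472, 'cy': 199.3603, 'R': [[-0.0151, -0.9999, 0.0064], [-0.9914, 0.0141, -0.1299], [0.1298, -0.0083, -0.9915]], 't': [-186.934, 446.7011, 1110.0157]}
scene {'fx': 407.8321, 'fy': 407.8321, 'cx': 319.1143, 'cy': 202.385, 'R': [[0.5921, -0.8057, -0.0188], [-0.3609, -0.2442, -0.9001], [0.7206, 0.5397, -0.4354]], 't': [-416.6567, 177.4057, 953.4524]}
0.1 [ 184.51532534 -596.80260898  213.38291372] [-5.45405890e-04  9.88783776e-01  1.49353092e-01 -3.35567284e-05] 90.83631238275997 [-0.06596218  0.27141313 -0.28861217]
```

View pics/top0.png

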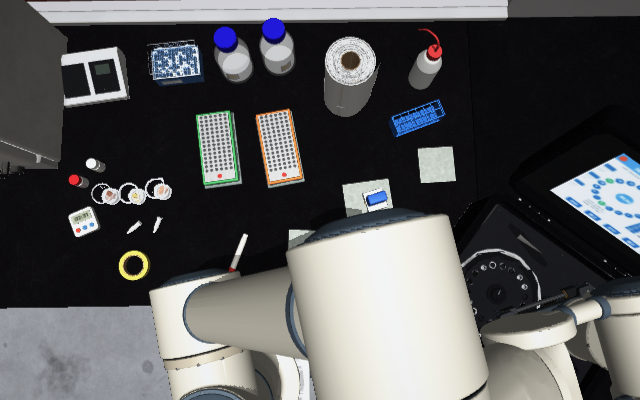

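View pics/scene0.png

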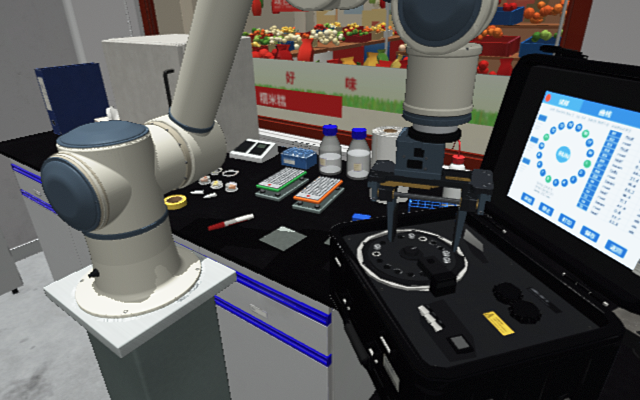

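The top view shows:
- The green station at (219,148), with its red dot at (222,175).
- The orange station at (279,147).
- The block's blue handle at (376,198), on a mat at about (368,195).
- Other grey mats at (437,164) and (300,237).
- A blue rack at (417,118), which is not the handle.

I'll measure these now.

```bash
cat > h.py <<'E'
from plant import r
import cv2,numpy as np
from scipy.spatial.transform import Rotation as Ro
def cam(n,s=None):
    c=r.get_calibration(n); K=np.array([[c['fx'],0,c['cx']],[0,c['fy'],c['cy']],[0,0,1]])
    if 'R' in c and n!='wrist': return K,np.array(c['R']),np.array(c['t'])
    H=np.array(c['hand_eye']); q=np.array(s['ee_rot']); T=np.eye(4)
    T[:3,:3]=Ro.from_quat(q[[1,2,3,0]]).as_matrix(); T[:3,3]=s['position']
    W=np.linalg.inv(T@H); return K,W[:3,:3],W[:3,3]
def ray(C,px,z):
    K,R,t=C; px=np.atleast_2d(px); d=(np.linalg.inv(K)@np.c_[px,np.ones(len(px))].T)
    d=(R.T@d).T; o=-R.T@t; return o+d*((z-o[2])/d[:,2])[:,None]
def blobs(m,amin=60):
    cs,_=cv2.findContours(m.astype(np.uint8)*255,cv2.RETR_EXTERNAL,cv2.CHAIN_APPROX_NONE)
    return [c for c in cs if cv2.contourArea(c)>amin]
def rect(C,c,z):
    w=ray(C,c[:,0,:].astype(float),z)[:,:2].astype(np.float32)
    (x,y),(a,b),_=cv2.minAreaRect(w); box=cv2.boxPoints(cv2.minAreaRect(w)); e=[box[1]-box[0],box[2]-box[1]]
    l=max(e,key=np.linalg.norm); return np.round([x,y,max(a,b),min(a,b),np.degrees(np.arctan2(l[1],l[0]))],1)
E
python3 - <<'E'
from h import *
im=cv2.imread("pics/top0.png");C=cam("top");h=cv2.cvtColor(im,cv2.COLOR_BGR2HSV)
H,S,V=[h[...,i].astype(int) for i in range(3)]
for nm,m,z in[("green",(H>45)&(H<85)&(S>100)&(V>60),44),("orange",(H>5)&(H<22)&(S>120)&(V>100),44),("red",((H<5)|(H>174))&(S>120)&(V>80),44),("blue",(H>100)&(H<125)&(S>120)&(V>80),70),("mat",(S<50)&(V>130)&(V<230),4)]:
    for c in blobs(m,8 if nm=="red" else 60):
        x,y,w,hh=cv2.boundingRect(c)
        if y<90 or y>280: continue
        print(nm,(x,y,w,hh),rect(C,c,z))
cv2.imwrite("pics/crop1.png",cv2.resize(im[95:255,180:480],None,fx=2.6,fy=2.6,interpolation=cv2.INTER_CUBIC))
E
```

```text
green (196, 110, 43, 75) [577.3  62.7 182.7  87.5   7.3]
orange (256, 109, 47, 76) [577.6 -91.2 181.5  87.1  10.1]
red (229, 267, 6, 5) [276.6  22.6  12.1   9.5  89.1]
red (68, 174, 11, 11) [501.1 413.3  24.9  24.6  -0.8]
red (620, 157, 7, 4) [ 533.9 -948.    15.2    7.6   89.2]
blue (626, 223, 14, 10) [ 358.6 -938.4   33.4   17.6  -77.1]
blue (367, 191, 20, 14) [ 440.7 -328.4   44.4   24.3  -72.3]
blue (615, 153, 25, 22) [ 519.3 -944.6   69.    23.2   52.1]
blue (391, 99, 55, 38) [ 638.4 -433.9  133.7   52.9  -69.9]
mat (0, 274, 309, 126) [118.8 219.  755.2 296.   89. ]
mat (289, 230, 20, 10) [ 359.1 -137.1   47.8   22.6   89.2]
mat (288, 215, 242, 185) [ 169.  -434.6  581.4  447.3  -78.9]
mat (71, 210, 21, 15) [411.4 410.2  50.2  23.4 -66.8]
mat (583, 199, 21, 14) [ 424.2 -890.1   56.    23.3   52.6]
mat (103, 184, 23, 21) [468.5 330.2  54.8  51.2  89.2]
mat (126, 180, 28, 25) [465.6 259.9  86.7  38.5 -58.7]
mat (342, 179, 51, 34) [ 453.2 -312.2  118.9   77.5  -83. ]
mat (418, 147, 38, 36) [ 533.7 -492.3   90.    89.8    2.7]
mat (198, 112, 38, 70) [588.1  72.8 175.   77.9   7.4]
mat (258, 111, 40, 70) [588.9 -87.2 174.6  77.5  10.1]
```

View pics/crop1.png

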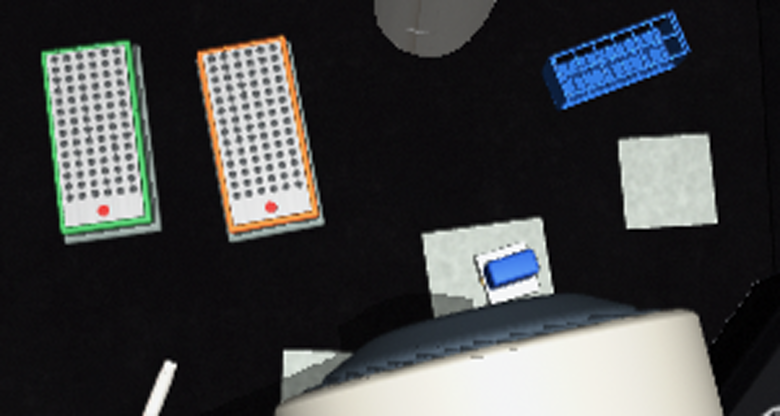

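Three grey mats could be the one meant:
- The one under the block, (342–393, 179+), has a visible edge of 119 mm. This matches the described 120 mm mat.
- The one at (437,164) measures 90 x 90 mm.
- The one at (300,237) is partly hidden by the arm.

The crop shows the block standing on the first one. I'll move over the block and check all three from there.

Request:
jog_arm:
  increments: [0.216,-0.12,0,0,0,0,-1,0.216,-0.12,0,0,0,0,-1,0.216,-0.12,0,0,0,0,-1,0.216,-0.12,0,0,0,0,-1,0.216,-0.12,0,0,0,0,-1,0.216,-0.12,0,0,0,0,-1,0.216,-0.12,0,0,0,0,-1,0.216,-0.12,0,0,0,0,-1,0.216,-0.12,0,0,0,0,-1,0.216,-0.12,0,0,0,0,-1]

```text
time: 0.93
position: [441.9, -327.8, 213.8]
ee_rot: [-0.0, 0.989, 0.149, -0.0]
wrist_force: [0.6, -0.8, -1.2]
finger_gap: 91.0
gripper_force: 0.0
```

Request:
jog_arm:
  increments: [0,0,0,0,0,-0.077,-1,0,0,0,0,0,-0.077,-1,0,0,0,0,0,-0.077,-1,0,0,0,0,0,-0.077,-1,0,0,0,0,0,-0.077,-1,0,0,0,0,0,-0.077,-1,0,0,0,0,0,-0.077,-1,0,0,0,0,0,-0.077,-1,0,0,0,0,0,-0.077,-1,0,0,0,0,0,-0.077,-1]

```text
time: 1.77
position: [440.8, -329.3, 213.6]
ee_rot: [-0.0, 0.726, 0.687, -0.0]
wrist_force: [-1.0, 0.2, -0.7]
finger_gap: 91.5
gripper_force: 0.0
```

Request:
jog_arm:
  increments: [0,0,0,0,0,-0.077,-1,0,0,0,0,0,-0.077,-1,0,0,0,0,0,-0.077,-1,0,0,0,0,0,0,-1,0,0,0,0,0,0,-1]

```text
time: 2.18
position: [440.9, -329.4, 213.7]
ee_rot: [-0.0, 0.595, 0.804, 0.0]
wrist_force: [-0.0, 0.3, 0.0]
finger_gap: 91.2
gripper_force: 0.0
```

```bash
python3 - <<'E'
from h import *
s=r.sense(); w=r.snapshot("wrist"); t=r.snapshot("top"); cv2.imwrite("pics/w1.png",w); cv2.imwrite("pics/t1.png",t)
import pickle; pickle.dump(s,open("s1.pkl","wb"))
print(s['position'],s['ee_rot'],s['time'],s['joint_pos'])
cv2.imwrite("pics/w1t1.png",np.hstack([cv2.resize(w,(400,250),interpolation=3),cv2.resize(t,(400,250),interpolation=3)]))
E
```

```text
[ 440.85962043 -329.37521161  213.71938447] [-2.28208648e-04  5.94552725e-01  8.04056592e-01  3.62591207e-05] 2.1833 [-7.50183437e-01  3.89177386e-01  1.53108542e+00  2.16782710e-05
  1.22179154e+00 -1.04756862e+00]
```

View pics/w1t1.png

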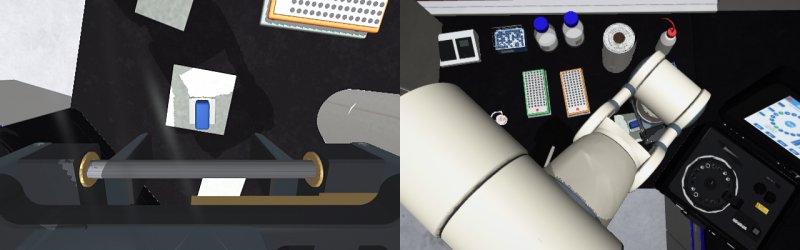

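The composite shows the wrist view on the left. The block, with its blue handle at about (323,180) full scale, stands on a square mat, with another mat at about (270,15). The stations are still clear in the top view. I'll measure both.

```bash
python3 - <<'E'
from h import *
import pickle; s=pickle.load(open("s1.pkl","rb"))
for nm,C,im in(("w",cam("wrist",s),cv2.imread("pics/w1.png")),("t",cam("top"),cv2.imread("pics/t1.png")),("t0",cam("top"),cv2.imread("pics/top0.png"))):
    h=cv2.cvtColor(im,cv2.COLOR_BGR2HSV); H,S,V=[h[...,i].astype(int) for i in range(3)]
    for k,m,z,a in[("blue",(H>100)&(H<125)&(S>120)&(V>80),70,60),("blueTop",(H>100)&(H<125)&(S>120)&(V>170),70,60),("mat",(S<50)&(V>110),4,500),("steel",(S<50)&(V>100),44,1000),("red",((H<6)|(H>172))&(S>110)&(V>80),44,6)]:
        for c in blobs(m,a):
            x,y,w,hh=cv2.boundingRect(c)
            if nm!='w' and (y<90 or y>280 or (k in("mat","red","steel") and (x<190 or x>460))): continue
            if nm=='w' and y>215: continue
            print(nm,k,(x,y,w,hh),rect(C,c,z))
    if nm=='w': wim=im
C=cam("top"); print("bottle base",ray(C,[[238,82],[282,75],[345,115],[225,38],[273,28]],0)[:,:2].round())
# bottle height: blue cap in top and scene
def tri(p1,p2):
    A=[];
    for n,p in(("top",p1),("scene",p2)):
        K,R,t=cam(n);P=K@np.c_[R,t];A+= [p[0]*P[2]-P[0],p[1]*P[2]-P[1]]
    X=np.linalg.svd(np.array(A))[2][-1];return (X[:3]/X[3]).round()
print("caps",tri((225,38),(330,129)),tri((273,28),(359,132)),"roll",tri((351,60),(385,130)))
cv2.imwrite("pics/w1c.png",cv2.resize(wim[0:240,200:560],(800,533),interpolation=3))
E
```

```text
w blue (312, 160, 23, 47) [ 440.1 -324.2   48.2   22.9  -72.9]
w blueTop (313, 165, 21, 42) [ 440.8 -326.6   43.1   20.9  -72.9]
w mat (507, 142, 133, 109) [ 761.3 -252.   199.   121.9    6.6]
w mat (265, 103, 113, 113) [ 432.1 -312.9  120.5  119.7  -82.9]
w mat (438, 0, 181, 44) [603.6 -99.4 193.1  42.5  17.1]
w mat (417, 0, 171, 62) [ 586.1 -114.7  193.4   39.6    9.7]
w mat (216, 0, 93, 50) [ 323.8 -173.    90.4   52.2   -2.8]
w mat (0, 0, 137, 203) [ 127.2 -341.1  268.8  142.2  -87.4]
w steel (507, 142, 133, 109) [ 725.3 -253.   178.   109.1    6.7]
w steel (265, 103, 113, 113) [ 430.8 -307.4  107.9  107.2  -82.9]
w steel (438, 0, 181, 44) [ 584.2 -116.3  172.8   38.1   17.1]
w steel (417, 0, 171, 62) [ 568.5 -130.1  173.2   35.7    9.7]
w steel (216, 0, 93, 50) [ 333.8 -182.3   81.    46.8   -2.7]
w steel (0, 0, 137, 203) [ 157.8 -332.6  240.6  127.2  -87.4]
t blue (626, 223, 14, 10) [ 358.6 -938.4   33.4   17.6  -77.1]
t blue (368, 193, 14, 12) [ 439.4 -322.1   29.9   22.1  -74.8]
t blue (615, 153, 25, 22) [ 519.3 -944.6   69.    23.2   52.1]
t blueTop (626, 223, 14, 10) [ 358.
[... 1275 characters left out ...]
     2.6]
t0 mat (198, 112, 38, 70) [588.2  72.7 175.   78.    7.4]
t0 mat (258, 111, 42, 71) [588.8 -87.3 174.9  77.5  10.1]
t0 steel (342, 179, 51, 38) [ 446.2 -308.1  114.9   78.9  -82.6]
t0 steel (418, 147, 38, 36) [ 525.6 -481.6   87.7   87.2    2.7]
t0 steel (198, 112, 38, 70) [578.   63.9 168.9  75.3   7.4]
t0 steel (258, 111, 42, 71) [578.6 -90.6 168.9  74.9  10.1]
t0 red (229, 267, 6, 5) [276.6  22.6  12.1   9.5  89.1]
t0 red (218, 174, 4, 4) [504.9  54.4   7.6   7.4   0.7]
t0 red (282, 173, 5, 4) [ 505.8 -103.7    8.8    7.1  -45.1]
bottle base [[ 762.   19.]
 [ 780.  -97.]
 [ 669. -261.]
 [ 885.   54.]
 [ 912.  -74.]]
caps [802.  20. 164.] [824. -89. 165.] roll [ 714. -256.  226.]
```

View pics/w1c.png

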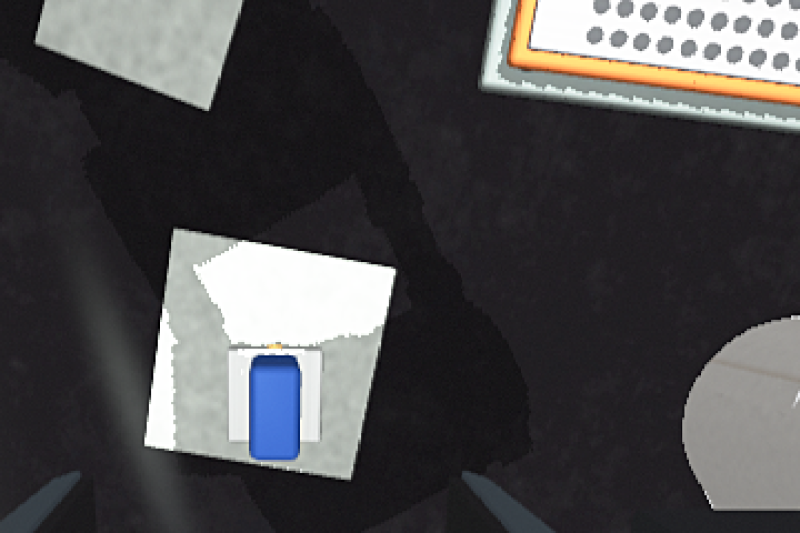

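The block's mat is 120 x 120 mm at (432, −313). The other two are 90 mm, so this is the right one. The block is at about (440.8, −327.5) with 17° yaw, between the open fingers. I'll go down and grip.

Request:
jog_arm:
  increments: [0.012,0,0.14,0,0,0,-1,0,0,0.14,0,0,0,-1,0,0,0.14,0,0,0,-1,0,0,0.14,0,0,0,-1,0,0,0.14,0,0,0,-1,0,0,0.14,0,0,0,-1,0,0,0.14,0,0,0,-1,0,0,0.14,0,0,0,-1,0,0,0.06,0,0,0,-1,0,0,0.038,0,0,0,-1]
  squeeze: 45

```text
time: 3.12
position: [440.0, -327.3, 30.1]
ee_rot: [-0.001, 0.594, 0.805, 0.0]
wrist_force: [0.0, -0.5, -0.1]
finger_gap: 91.3
gripper_force: 0.0
```

Request:
jog_arm:
  increments: [0,0,0,0,0,0,1,0,0,0,0,0,0,1,0,0,0,0,0,0,1,0,0,0,0,0,0,1,0,0,0,0,0,0,1,0,0,0,0,0,0,1,0,0,0,0,0,0,1,0,0,0,0,0,0,1,0,0,0,0,0,0,1,0,0,0,0,0,0,1]

```text
time: 3.95
position: [440.4, -327.8, 31.2]
ee_rot: [0.0, 0.593, 0.805, 0.0]
wrist_force: [-0.0, 0.5, 0.5]
finger_gap: 27.4
gripper_force: 0.7
```

Request:
jog_arm:
  increments: [0,0,0,0,0,0,1,0,0,0,0,0,0,1,0,0,0,0,0,0,1,0,0,0,0,0,0,1,0,0,-0.05,0,0,0,1,0,0,-0.1,0,0,0,1,0,0,-0.15,0,0,0,1,0,0,-0.15,0,0,0,1,0,0,-0.1,0,0,0,1,0,0,-0.05,0,0,0,1]

```text
time: 4.78
position: [441.0, -328.2, 123.6]
ee_rot: [0.001, 0.593, 0.805, -0.0]
wrist_force: [-0.1, -0.4, -2.4]
finger_gap: 23.9
gripper_force: 45.0
```

```bash
python3 - <<'E'
from h import *
s=r.sense(); w=r.snapshot("wrist"); cv2.imwrite("pics/w2.png",w)
p=s['position'];q=s['ee_rot'];R=Ro.from_quat(np.array(q)[[1,2,3,0]]).as_matrix();print(p,q,s['finger_gap'],s['gripper_force'],s['wrist_force'])
a=np.radians(7.4); st=np.array([578,63.9])
for x in(-50,0,50):
    g=st+x*np.array([np.cos(a),np.sin(a)]); d=np.r_[g,p[2]]-p; print(x,g,"tool mm",(R.T@d).round(1))
print("tool y yaw",np.degrees(np.arctan2(R[1,1],R[0,1])))
E
```

```text
[ 440.97562783 -328.24436847  123.58563669] [ 1.27007584e-03  5.92931659e-01  8.05251767e-01 -1.64297086e-04] 23.89349172908969 44.99955654144287 [-0.05568857 -0.44788597 -2.3877646 ]
-50 [528.41644188  57.46022017] tool mm [342.4 198.   -0.5]
0 [578.   63.9] tool mm [333.8 247.3  -0.4]
50 [627.58355812  70.33977983] tool mm [325.2 296.5  -0.4]
tool y yaw 17.26936097424818
```

View pics/w2.png

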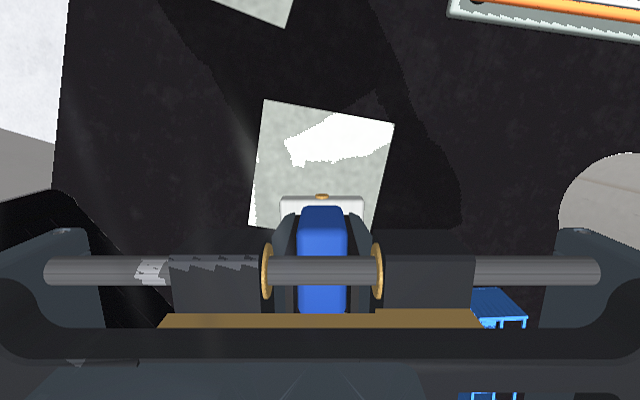

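The block is held (gap 23.9 mm, 45 N) and clear of the mat. I'll carry it over the red-dot end of the green plate and align it with the stand.

Request:
jog_arm:
  increments: [0.1,0.06,0,0,0,0,1,0.19,0.11,0,0,0,0,1,0.23,0.13,0,0,0,0,1,0.23,0.13,0,0,0,0,1,0.23,0.13,0,0,0,0,1,0.23,0.13,0,0,0,0,1,0.23,0.13,0,0,0,0,1,0.23,0.13,0,0,0,0,1,0.23,0.13,0,0,0,0,1,0.23,0.13,0,0,0,0,1]

```text
time: 5.67
position: [518.5, 33.2, 120.5]
ee_rot: [-0.0, 0.593, 0.805, -0.0]
wrist_force: [1.2, -0.8, -0.9]
finger_gap: 23.7
gripper_force: 45.0
```

Request:
jog_arm:
  increments: [0.1,0.07,0,0,0,0,1,0.05,0.04,0,0,0,0,1,0,0,0,0,0,0.03,1,0,0,0,0,0,0.05,1,0,0,0,0,0,0.03,1,0,0,0,0,0,0,1,0,0,0,0,0,0,1]

```text
time: 6.25
position: [527.7, 57.1, 120.8]
ee_rot: [-0.0, 0.66, 0.751, -0.0]
wrist_force: [0.8, -0.3, -2.3]
finger_gap: 23.8
gripper_force: 45.0
```

```bash
cat > k.py <<'E'
from h import *
s=r.sense();p=s['position'];R=Ro.from_quat(np.array(s['ee_rot'])[[1,2,3,0]]).as_matrix()
a=np.radians(7.4); d=p[:2]-np.array([578,63.9]); print(p.round(1),"stand xy",(d@[np.cos(a),np.sin(a)]).round(1),(d@[-np.sin(a),np.cos(a)]).round(1),"yaw y",np.degrees(np.arctan2(R[1,1],R[0,1])).round(2),"tilt",R[:,2].round(4),s['time'],s['wrist_force'],s['finger_gap'])
E
python3 - <<'E'
import k
from h import *
s=r.sense();w=r.snapshot("wrist"); cv2.imwrite("pics/w3.png",w)
C=cam("wrist",s);h=cv2.cvtColor(w,cv2.COLOR_BGR2HSV);H,S,V=[h[...,i].astype(int) for i in range(3)]
for k_,m in(("green",(H>45)&(H<85)&(S>100)&(V>60)),("steel",(S<50)&(V>100)),("red",((H<6)|(H>172))&(S>110)&(V>80))):
    for c in blobs(m,15 if k_=="red" else 800): print(k_,cv2.boundingRect(c),rect(C,c,44))
E
```

```text
[527.7  57.1 120.8] stand xy -50.8 -0.3 yaw y 7.43 tilt [-9.e-04 -1.e-04 -1.e+00] 6.25 [ 0.77934185 -0.25900354 -2.29670657] 23.831953862671277
green (274, 149, 226, 102) [576.8  67.6 177.8  85.7   7.5]
steel (1, 355, 85, 45) [ 284.9 -153.1   78.2   51.9   -0.8]
steel (473, 260, 128, 25) [720.9  22.3 110.4  23.    7.5]
steel (267, 259, 110, 27) [534.3  -2.2  95.6  24.9   7.5]
steel (43, 258, 149, 28) [357.6 -25.  131.2  25.9   7.5]
steel (47, 184, 101, 56) [343.7  27.8  83.8  16.3 -21.5]
steel (276, 152, 219, 95) [575.9  68.6 175.1  75.7   5.6]
steel (274, 141, 214, 9) [565.7 112.9 166.9   6.2   7.7]
steel (606, 46, 34, 68) [735.7 182.9  47.3  13.7 -84.4]
steel (235, 0, 73, 39) [473.3 189.8  50.6  24.4   7.5]
red (67, 188, 61, 30) [343.6  36.   51.2   1.8 -21.2]
red (0, 162, 59, 37) [289.1  49.6  44.6  17.5 -22.8]
```

View pics/w3.png

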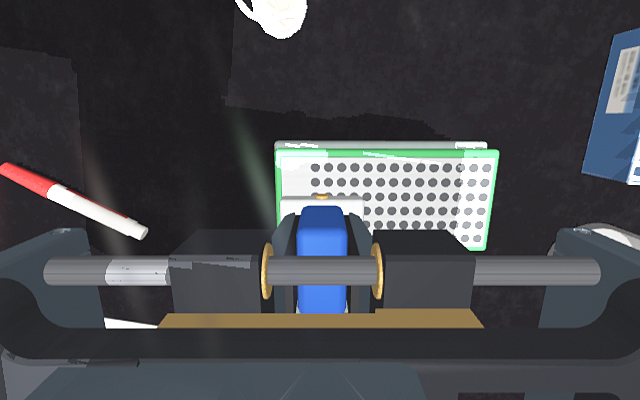

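The wrist view shows the block over the left (red-dot) end of the green plate, whose frame spans (274–500, 149–251). The centre agrees with the top view to about 2–3 mm. I'll descend in stages and watch the force.

Request:
jog_arm:
  increments: [0,0,0.05,0,0,0,1,0,0,0.1,0,0,0,1,0,0,0.09,0,0,0,1,0,0,0.05,0,0,0,1,0,0,0.02,0,0,0,1,0,0,0.01,0,0,0,1,0,0,0,0,0,0,1,0,0,0,0,0,0,1]

```text
time: 6.97
position: [528.3, 57.6, 73.6]
ee_rot: [0.0, 0.66, 0.751, 0.0]
wrist_force: [0.6, 0.6, -1.3]
finger_gap: 24.0
gripper_force: 45.0
```

Request:
jog_arm:
  increments: [0,0,0.01,0,0,0,1,0,0,0.01,0,0,0,1,0,0,0,0,0,0,1,0,0,0,0,0,0,1]

```text
time: 7.3
position: [528.4, 57.6, 70.5]
ee_rot: [0.0, 0.66, 0.751, 0.0]
wrist_force: [1.1, 0.3, 2.8]
finger_gap: 23.8
gripper_force: 45.0
```

Contact at TCP z ≈ 70.5. I'll press about 5 mm further.

Request:
jog_arm:
  increments: [0,0,0.011,0,0,0,1,0,0,0.011,0,0,0,1,0,0,0.011,0,0,0,1,0,0,0,0,0,0,1,0,0,0,0,0,0,1,0,0,0,0,0,0,1]

```text
time: 7.8
position: [528.4, 57.6, 65.4]
ee_rot: [0.0, 0.66, 0.751, 0.0]
wrist_force: [1.4, 0.6, 6.6]
finger_gap: 23.8
gripper_force: 45.0
```

```bash
python3 k.py
```

```text
[528.4  57.6  65.4] stand xy -50.0 0.2 yaw y 7.37 tilt [ 9.e-04  0.e+00 -1.e+00] 7.8 [1.43393337 0.63707128 6.5860508 ] 23.7631337942258
```

Contact force is about 8.6 N including the block's weight, so the plate is pressed about 6 mm. Now the stroke.

Request:
jog_arm:
  increments: [0,0.02,0,0,0,0,1,0,0.04,0,0,0,0,1,0,0.04,0,0,0,0,1,0,0.04,0,0,0,0,1,0,0.04,0,0,0,0,1,0,0.04,0,0,0,0,1,0,0.04,0,0,0,0,1,0,0.04,0,0,0,0,1,0,0.03,0,0,0,0,1,0,0,0,0,0,0,1]

```text
time: 8.63
position: [577.4, 64.0, 65.2]
ee_rot: [-0.0, 0.66, 0.751, -0.0]
wrist_force: [0.2, -0.1, 6.0]
finger_gap: 23.9
gripper_force: 45.0
```

```bash
python3 k.py
```

```text
[577.4  64.   65.2] stand xy -0.6 0.2 yaw y 7.37 tilt [-4.e-04 -0.e+00 -1.e+00] 8.6333 [ 0.19421368 -0.10488472  5.96622951] 23.933983846256606
```

At the middle and still pressed evenly. I'll continue to the far end.

Request:
jog_arm:
  increments: [0,0,0,0,0,0,1,0,0.03,0,0,0,0,1,0,0.04,0,0,0,0,1,0,0.05,0,0,0,0,1,0,0.05,0,0,0,0,1,0,0.05,0,0,0,0,1,0,0.05,0,0,0,0,1,0,0.04,0,0,0,0,1,0,0.03,0,0,0,0,1,0,0,0,0,0,0,1]

```text
time: 9.47
position: [628.0, 70.6, 65.1]
ee_rot: [-0.0, 0.66, 0.751, -0.0]
wrist_force: [0.1, 0.9, 6.8]
finger_gap: 23.9
gripper_force: 45.0
```

Request:
jog_arm:
  increments: [0,0,0,0,0,0,1,0,0,0,0,0,0,1,0,0,0,0,0,0,1]

```text
time: 9.72
position: [628.0, 70.6, 65.4]
ee_rot: [0.0, 0.66, 0.751, 0.0]
wrist_force: [0.5, 0.5, 6.7]
finger_gap: 24.0
gripper_force: 45.0
```

```bash
python3 k.py
```

```text
[628.   70.6  65.4] stand xy 50.4 0.2 yaw y 7.37 tilt [ 6.e-04  1.e-04 -1.e+00] 9.7167 [0.50575822 0.47159923 6.65750754] 23.98505950536735
```

The stroke is complete. I'll lift off and carry the block back over the mat.

Request:
jog_arm:
  increments: [0,0,-0.1,0,0,0,1,0,0,-0.16,0,0,0,1,0,0,-0.1,0,0,0,1,-0.1,-0.068,0,0,0,0,1,-0.18,-0.124,0,0,0,0,1,-0.2,-0.137,0,0,0,0,1,-0.2,-0.137,0,0,0,0,1,-0.2,-0.137,0,0,0,0,1,-0.2,-0.137,0,0,0,0,1,-0.2,-0.137,0,0,0,0,1]

```text
time: 10.55
position: [520.4, -137.9, 118.9]
ee_rot: [-0.0, 0.66, 0.751, -0.0]
wrist_force: [1.3, 0.2, -1.4]
finger_gap: 23.7
gripper_force: 45.0
```

Request:
jog_arm:
  increments: [-0.2,-0.137,0,0,0,0,1,-0.2,-0.137,0,0,0,0,1,-0.2,-0.137,0,0,0,0,1,-0.2,-0.137,0,0,0,0,1,-0.16,-0.11,0,0,0,0,1,-0.09,-0.062,0,0,0,0,1,-0.04,-0.027,0,0,0,0,1,0,0,0,0,0,0,1,0,0,0,0,0,0,1]

```text
time: 11.3
position: [431.7, -312.7, 119.0]
ee_rot: [-0.0, 0.66, 0.751, 0.0]
wrist_force: [0.4, -0.7, -1.5]
finger_gap: 23.8
gripper_force: 45.0
```

```bash
python3 - <<'E'
import k
from h import *
s=r.sense();w=r.snapshot("wrist"); cv2.imwrite("pics/w4.png",w)
C=cam("wrist",s);h=cv2.cvtColor(w,cv2.COLOR_BGR2HSV);S,V=[h[...,i].astype(int) for i in(1,2)]
for c in blobs((S<50)&(V>110),800): 
    if cv2.boundingRect(c)[1]<230: print(cv2.boundingRect(c),rect(C,c,4))
E
```

```text
[ 431.7 -312.7  119. ] stand xy -193.6 -354.6 yaw y 7.34 tilt [-4.e-04  7.e-04 -1.e+00] 11.3 [ 0.39079698 -0.70912459 -1.49815973] 23.761793715603158
(257, 130, 134, 105) [ 430.8 -302.4  119.2   99.2    7.1]
(575, 117, 65, 134) [ 696.9 -277.7  131.2   58.2  -68.4]
(425, 0, 215, 15) [ 579.7 -134.2  173.8   10.2    7.4]
(158, 0, 115, 59) [ 323.7 -176.8   90.6   45.    -2.4]
(0, 0, 70, 253) [ 169.4 -299.4  233.    64.6   83. ]
```

View pics/w4.png

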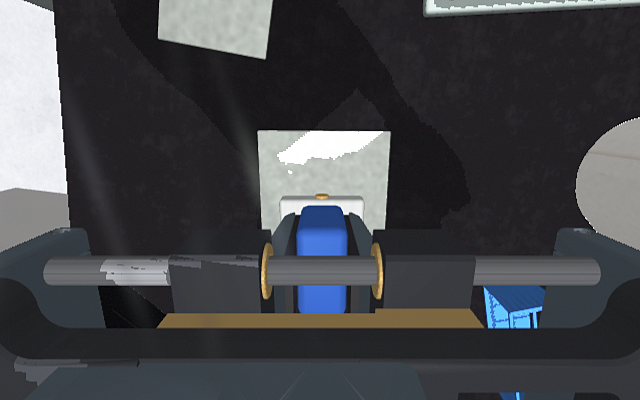

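The block is over the mat's centre: the mat spans x 257–391 with its top edge at row 130, and the block is in the middle. I'll lower it.

Request:
jog_arm:
  increments: [0,0,0.08,0,0,0,1,0,0,0.15,0,0,0,1,0,0,0.15,0,0,0,1,0,0,0.1,0,0,0,1,0,0,0.06,0,0,0,1,0,0,0.02,0,0,0,1,0,0,0.01,0,0,0,1,0,0,0.006,0,0,0,1,0,0,0.006,0,0,0,1,0,0,0,0,0,0,1]

```text
time: 12.18
position: [432.0, -313.5, 32.5]
ee_rot: [0.001, 0.66, 0.751, -0.0]
wrist_force: [0.7, -0.2, -1.7]
finger_gap: 23.9
gripper_force: 45.0
```

Request:
jog_arm:
  increments: [0,0,0.006,0,0,0,1,0,0,0.005,0,0,0,1,0,0,0,0,0,0,1,0,0,0,0,0,0,1]

```text
time: 12.52
position: [431.9, -313.6, 31.2]
ee_rot: [0.001, 0.66, 0.751, 0.0]
wrist_force: [-1.8, 2.1, 13.8]
finger_gap: 23.9
gripper_force: 45.0
```

Touchdown, with about 15 N on the mat. I'll back off slightly and release.

Request:
jog_arm:
  increments: [0,0,-0.004,0,0,0,1,0,0,0,0,0,0,0.5,0,0,0,0,0,0,0,0,0,0,0,0,0,-0.5,0,0,0,0,0,0,-1,0,0,0,0,0,0,-1,0,0,0,0,0,0,-1,0,0,0,0,0,0,-1,0,0,0,0,0,0,-1,0,0,0,0,0,0,-1]

```text
time: 13.35
position: [431.6, -313.3, 30.9]
ee_rot: [-0.0, 0.66, 0.751, -0.0]
wrist_force: [-0.7, -0.4, -0.4]
finger_gap: 74.1
gripper_force: 0.0
```

Request:
jog_arm:
  increments: [0,0,0,0,0,0,-1,0,0,0,0,0,0,-1,0,0,-0.1,0,0,0,-1,0,0,-0.15,0,0,0,-1,0,0,-0.2,0,0,0,-1,0,0,-0.2,0,0,0,-1,0,0,-0.2,0,0,0,-1,0,0,-0.15,0,0,0,-1,0,0,0,0,0,0,-1,0,0,0,0,0,0,-1]

```text
time: 14.18
position: [432.1, -313.7, 181.9]
ee_rot: [0.001, 0.66, 0.751, -0.0]
wrist_force: [-0.3, -0.6, -0.2]
finger_gap: 91.4
gripper_force: 0.0
```

```bash
python3 - <<'E'
from h import *
s=r.sense();w=r.snapshot("wrist"); cv2.imwrite("pics/w5.png",w)
print(s['position'],s['finger_gap'],s['time'],s['wrist_force'])
C=cam("wrist",s);h=cv2.cvtColor(w,cv2.COLOR_BGR2HSV);H,S,V=[h[...,i].astype(int) for i in range(3)]
for m,z in(((S<50)&(V>110),4),((H>100)&(H<125)&(S>120)&(V>170),70)):
  for c in blobs(m,300): 
    if cv2.boundingRect(c)[1]<230: print(z,cv2.boundingRect(c),rect(C,c,z))
E
```

```text
[ 432.10490573 -313.68812169  181.92985972] 91.39673169172508 14.1833 [-0.33550562 -0.55813461 -0.20008508]
4 (268, 126, 110, 105) [ 432.  -312.7  120.3  119.5  -82.9]
4 (531, 114, 109, 137) [ 734.1 -287.9  177.9  118.   -68.2]
4 (426, 0, 189, 11) [ 603.1 -111.8  186.1    8.8    7.4]
4 (405, 0, 194, 33) [ 587.7 -123.8  194.    28.7    7.4]
4 (188, 0, 96, 68) [ 324.  -167.4   90.6   63.5   -2.6]
4 (0, 0, 111, 253) [ 138.7 -316.2  284.8  125.3   82.9]
70 (310, 172, 23, 45) [ 430.6 -312.7   42.2   20.8  -82.6]
```

View pics/w5.png

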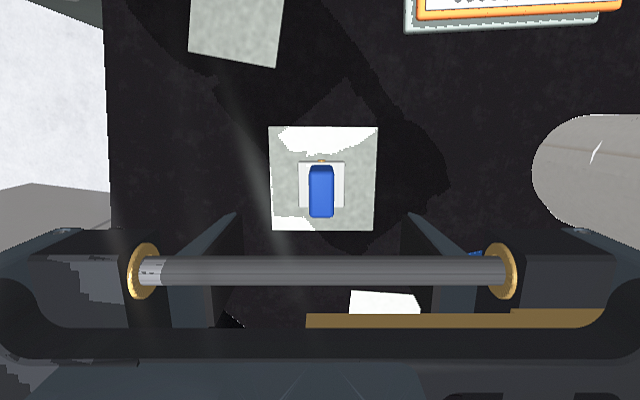

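The block stands upright at (321,190) in the centre of the 120 mm mat, released, with the gripper clear above it. I'll hand in the job.

```bash
python3 -c "
from plant import r
print(r.sign_off())"
```

```text
the job is handed in; nothing more can be done
None
```

I gave the sample one stroke on the green plate, pressed about 5–6 mm from the red-dot end to the other. The block is back upright and released, about 1 mm from the mat's centre by the camera, and I handed the job in at about 14 s; sign-off returned no verdict.

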